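Recipe tablet from the leaning rack to the cook's stand

ROBOT

A 7-joint arm with a two-finger parallel gripper is mounted at the origin on the work surface. World frame = base frame: x ahead of the robot, y to its left, z up, the work surface at z = 0. Lengths are in m, angles in degrees, forces in N, time in s.
With the tool pointing down it reaches from about 0.35 to 0.9 m from the base axis. Payload 7.2 kg.
Tool frame: the origin (TCP) lies at the centre of the arm's flange, where the gripper is bolted on; the fingertips stand 182 mm ahead of it and the grasp point (between the pads) lies 163 mm ahead of it; z points along the fingers, y is the line along which they close (so a half turn about z gives the same grasp; the last joint's range is limited). The gripper opens to 88 mm and grips with 3 to 60 N. Pads are 20 mm wide; open, the fingers measure 115 mm over their backs; the gripper's body (75 mm by 178 mm) begins 61 mm behind the grasp point.
Start: joints at [-79.653, 23.554, -0.728, 91.456, 0.321, 64.991, -4.71], TCP at [0.154, 0.606, 0.405] pointing down, gripper open.
Joint ranges: [-169.25, 169.25], [-16.82, 113.86], [-84.01, 82.57], [7.8, 145.47], [-59.2, 239.2], [7.22, 106.19], [-163.78, 163.78]. Speed limits (degrees/s): [136.94, 136.94, 172.46, 172.46, 180, 180, 180].

INTERFACE

Orientations are given as a 3x3 rotation matrix whose columns are the frame's x, y, z axes.
In Python, from plant import arm, camera, get_t, get_qpos, get_joint_velocities, get_tau, get_ee_pos, get_tcp_rot, get_ft_force, get_moment, get_opening, get_finger_force gives the robot as it stands. Calls block until the motion is done:
- arm.goto(position, orientation): joint-space move of the TCP to a pose.
- arm.line_to(position, frame=None, vel=0.15): straight line of the TCP; frame=None keeps the orientation; vel is the mean speed in m/s.
- arm.set_joints(angles): joint-space move.
- arm.set_gripper(opening, f_grip=None): finger opening in m; f_grip is the grip in N (None keeps the last); returns when the fingers have stopped.
- arm.dwell(seconds).
- arm.solve_ik(position, orientation): joint angles nearest the present ones, or None.
- camera(name): name is "scene" or "top" or "wrist"; returns a dict with "pixels" (400x640x3 uint8, blue, green, red), "depth" (400x640 float32, m along the optical axis (not along the pixel's ray), 0 where there is no reading), "intrinsics" (3x3 intrinsics, pixels), "rvec" (rotation vector, rad) and "tvec" (3), from world to camera coordinates, as OpenCV has them; the wrist camera has in their place "tool_from_camera" (4x4, takes a point from camera to tool coordinates, whose origin is the TCP and whose axes are the flange's). Camera axes: x right, y down, z forward; pixel columns grow to the right and rows downward; lengths in m; the calibration is good to about 2 mm. A picture is of the moment at which its call begins: read the wrist's pose just before it.
A pose or a line that the arm cannot do raises arm.IKError and nothing moves.
- arm.hand_in(): hands the job in; it is judged then, once.
Readings, each from a call of its own:
- get_t(): time.
- get_qpos(): joint angles.
- get_joint_velocities(): joint speeds.
- get_tau(): joint torques, N m.
- get_ee_pos(): TCP position.
- get_tcp_rot(): TCP orientation.
- get_ft_force(): force on the tool from outside, world axes, zero at the start.
- get_moment(): the same for the moment, N m.
- get_opening(): finger opening in m.
- get_finger_force(): force on a finger pad.
Only numpy, scipy, OpenCV 4.12 (cv2) and the standard library are available. Lean on these libraries where they do the work, as an engineer would, in place of code of your own. Each camera call takes 0.05 s, during which the arm holds its last target. There are 200 camera calls.

TASK

Slide the kitchen tablet up out of its leaning slot in the wooden rack by the edge that shows, and stand it on the red recipe stand, resting on the steel ledge and leaning back against the red panel, sideways centred and square to it, screen still facing outward. The ledge may be set at any height, so feel for it: bring the tablet gently down until it rests there before letting go, never forcing it in the slot or banging it on the stand. Leave the cutting board in its slot and the bowl and molcajete where they are.

Things in the scene. Friction and masses are not known exactly. Their poses are not given: they have to be found in the camera images.
- tablet: Grey tablet, 120 wide, 170 long, 9 thick (mm), about 0.3 kg. Origin: middle of its lower edge (mid thickness). z runs up the tablet to its top edge at z = 170; y along its width; x out of the dark screen with a coloured picture. It stands in one of the rack's two slots, top leaning towards the robot, about 60 mm of its length showing.
- rack: Fixed wooden rack, two parallel slots, 156 (y) by 210 (x). Origin under its middle on the work surface, z up, x square to the slots. The slots lean 25 degrees from vertical (tops to -x): floors at x = +38.5 and -38.5, z = 32 mm; each 124 wide, 16 across, 110 deep along the lean, mouths 132 mm up. Slabs in the two slots are 60 mm apart.
- board: Light wooden cutting board, 120 wide, 150 long, 9 thick, standing in the other slot of the rack; origin and axes as for the tablet. Stays there.
- stand: Fixed recipe stand, dark base 170 (x, -115 to +55) by 150 (y), 14 thick. Origin on the work surface, z up, y along the ledge. A red panel, 120 wide, 6 thick, leans 35 degrees from vertical (top to -x). Square to it a steel ledge, 130 wide, juts out 26 mm and ends in a 4 mm thick lip. On it a springy rubber pad (gives 2 N per mm, 5 mm at most), its top 8 mm below the lip.
- panel_foot (a point): Point on the panel's outer face, mid width, 40 mm above the work surface (stand x = 0, z = 40). The panel goes on 128 mm up the lean from here. The top of the ledge's pad meets the panel 0 to 30 mm up the lean from here: the setting differs each time and is not reported.
- bowl: Green ceramic bowl, 120 across, 55 high, standing between rack and stand; origin under its centre. Leave alone.
- molcajete: Dark stone molcajete on three feet, about 184 across, 110 high, pestle in it; origin under its centre. Leave alone.
Mind the look-alikes: they are no part of the job. Leave any turquoise look-alike of the stand alone.

How it is judged:
By the outcome, as a careful person would: the job done as asked, in the order asked, and still so for the second after the job is handed in, with the robot touching nothing.
It also fails if it takes over 51 s, if anything falls off the work surface, if the arm or the gripper's body presses on something with over 40 N, if the wrist force passes 120 N, or if a joint passes its speed limit or range.

## Working session

There is one attempt and no reset: what is moved stays moved. The work goes in short steps, each a Python script; the robot and the scene stay as the last script left them, time stands still between calls to the robot, and variables do not carry over. Pictures are saved under pics/ and viewed, at most 10 in all, crops included, and the job is handed in when it is done.

```bash
mkdir -p pics; ls
python3 - <<'E'
from plant import *
import cv2,numpy as np,pickle
d={n:camera(n) for n in("scene","top")}
pickle.dump(d,open("v0.pkl","wb"))
for n in d: cv2.imwrite(f"pics/{n}0.png",d[n]["pixels"]); print(n,d[n]["intrinsics"].tolist(),d[n]["rvec"],d[n]["tvec"],(d[n]["depth"]>0).mean())
print(get_t(),get_opening())
E
```

```text
pics
scene [[473.8110957099131, 0.0, 322.4675955472175], [0.0, 473.8110957099131, 200.8680852743359], [0.0, 0.0, 1.0]] [ 0.86568085  2.63390639 -0.98331122] [ 0.37377403 -0.25489148  1.39935209] 0.996015625
top [[474.1158371591203, 0.0, 323.70916059125847], [0.0, 474.1158371591203, 197.87493549167644], [0.0, 0.0, 1.0]] [ 2.10105752 -2.15188857  0.13871366] [0.12224075 0.55362816 1.06403874] 0.995875
0.1 0.08795129048435266
```

View pics/scene0.png

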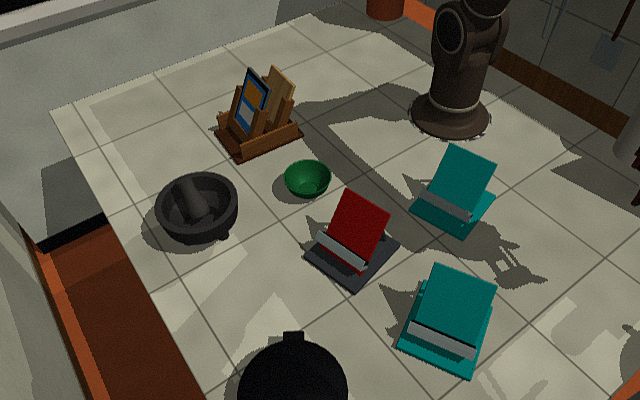

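View pics/top0.png

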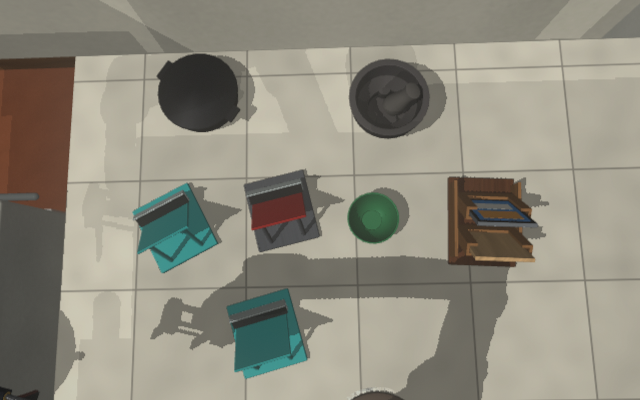

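The red stand sits at scene (350,240) / top (282,210). The two turquoise ones at scene (455,190) and (450,320) are look-alikes. The tablet, with its blue and orange screen, is at scene (252,100) / top (500,212) in the slot farther from the robot. The board is at scene (278,92) / top (500,245). I'll confirm this in one enlarged crop and take first measurements.

```bash
cat > h.py <<'E'
import cv2,numpy as np,pickle
from scipy.spatial.transform import Rotation as R
def wpose(c):  # camera->world 4x4 for fixed cams
    T=np.eye(4);T[:3,:3]=cv2.Rodrigues(c["rvec"])[0];T[:3,3]=np.ravel(c["tvec"]);return np.linalg.inv(T)
def ray(c,T,uv):
    uv=np.atleast_2d(uv).astype(float);k=c["intrinsics"]
    d=np.c_[(uv[:,0]-k[0,2])/k[0,0],(uv[:,1]-k[1,2])/k[1,1],np.ones(len(uv))]
    return T[:3,3],d@T[:3,:3].T
def onplane(c,T,uv,z):
    o,d=ray(c,T,uv);return o+d*((z-o[2])/d[:,2])[:,None]
def tri(views):  # [(c,T,uv)...] -> point, residual m
    A=np.zeros((3,3));b=np.zeros(3);L=[]
    for c,T,uv in views:
        o,d=ray(c,T,uv);d=d[0]/np.linalg.norm(d[0]);P=np.eye(3)-np.outer(d,d);A+=P;b+=P@o;L.append((o,P))
    x=np.linalg.solve(A,b);return x,max(np.linalg.norm(P@(x-o)) for o,P in L)
def cloud(c,T,m):
    v,u=np.nonzero(m&(c["depth"]>0));o,d=ray(c,T,np.c_[u,v]);return o+d*c["depth"][v,u][:,None]
def big(m):
    n,l,s,_=cv2.connectedComponentsWithStats(m.astype(np.uint8));return l==1+np.argmax(s[1:,4])
def red(c):
    h=cv2.cvtColor(c["pixels"],cv2.COLOR_BGR2HSV).astype(int)
    return big(((h[...,0]<6)|(h[...,0]>172))&(h[...,1]>170)&(h[...,2]>50))
def quad(m):
    c=max(cv2.findContours(m.astype(np.uint8),0,2)[0],key=cv2.contourArea);h=cv2.convexHull(c)
    for e in np.arange(1,20,.5):
        q=cv2.approxPolyDP(h,e,True)
        if len(q)<=4:return q[:,0]
def plane(P):
    for _ in range(4):
        m=np.median(P,0) if _==0 else P.mean(0);n=np.linalg.svd(P-m)[2][2];r=(P-m)@n;P=P[abs(r)<max(2*np.std(r),.002)]
    return P.mean(0),n*np.sign(n[2]),np.std((P-P.mean(0))@n),len(P)
E
python3 - <<'E'
from h import *
np.set_printoptions(precision=4,suppress=True)
d=pickle.load(open("v0.pkl","rb"))
S,Tp=d["scene"],d["top"]
cr=lambda c,x,y:cv2.resize(c["pixels"][y:y+100,x:x+130],None,fx=3,fy=3,interpolation=cv2.INTER_CUBIC)
im=np.vstack([np.hstack([cr(S,200,60),cr(S,290,190)]),np.hstack([cr(Tp,430,170),cr(Tp,220,160)])])
cv2.imwrite("pics/crop.png",np.clip(im*1.6,0,255).astype(np.uint8))
for n in d:
    c=d[n];T=wpose(c);m=red(c);q=quad(m);print(n,"cam",T[:3,3],m.sum(),q.tolist())
    P=cloud(c,T,m);print(" plane",*plane(P),P.min(0),P.max(0))
    print(" ztable?", np.median(cloud(c,T,np.pad(np.ones((10,10),bool),((150,240),(400,230))))[:,2]))
T=wpose(Tp)
print("rack,bowl,stand z0/.19",onplane(Tp,T,[[450,222],[500,212],[373,218],[282,210]],0)[:,:2],onplane(Tp,T,[[505,215],[532,222]],.18))
E
```

```text
scene cam [0.9396 0.6825 0.9023] 2622 [[345, 188], [390, 214], [368, 261], [326, 232]]
 plane [0.5223 0.2127 0.0978] [0.7994 0.1822 0.5725] 0.0012200191767386761 2321 [ 0.4216  0.1466 -0.0034] [0.5699 0.277  0.147 ]
 ztable? -0.00015441831090490243
top cam [0.3818 0.0807 1.1407] 2 [[276, 223]]
 plane [0.4894 0.2096 0.1445] [0.9773 0.0061 0.2119] 9.012802272028281e-21 2 [0.4894 0.2085 0.1442] [0.4895 0.2107 0.1448]
 ztable? 0.0002426596991923491
rack,bowl,stand z0/.19 [[ 0.4971 -0.1916]
 [ 0.5182 -0.3121]
 [ 0.5113 -0.0078]
 [ 0.5364  0.2123]] [[ 0.4904 -0.2597  0.18  ]
 [ 0.4749 -0.3122  0.18  ]]
```

View pics/crop.png

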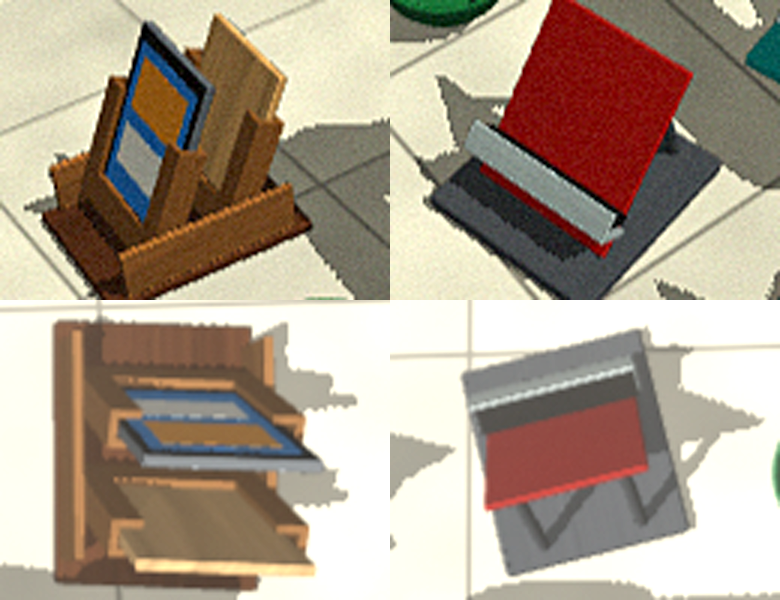

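The crop confirms it. The tablet is the slab with the blue/orange screen in the front slot, the board is the light wooden one behind it, and the stand is the only red panel. Depth puts that panel at a 34.9° lean and 12.8° yaw. Next I'll check IK for grasp and place, then take wrist views of stand and rack.

```bash
cat >> h.py <<'E'
def toolR(zt,xt,s=1):  # tool z = -tablet z, tool y = s*tablet x
    z=-np.asarray(zt);y=s*np.asarray(xt);y=y-z*(y@z);y/=np.linalg.norm(y);return np.c_[np.cross(y,z),y,z]
def wcam():
    from plant import camera,get_ee_pos,get_tcp_rot
    T=np.eye(4);T[:3,3]=get_ee_pos();T[:3,:3]=get_tcp_rot();c=camera("wrist");return c,T@np.asarray(c["tool_from_camera"])
E
python3 - <<'E'
from h import *
from plant import *
np.set_printoptions(precision=4,suppress=True)
d=pickle.load(open("v0.pkl","rb"));c=d["scene"];T=wpose(c)
hsv=cv2.cvtColor(c["pixels"],cv2.COLOR_BGR2HSV).astype(int)
m=np.zeros((400,640),bool);m[60:140,235:272]=1
m&=(hsv[...,0]>95)&(hsv[...,0]<125)&(hsv[...,1]>120)
print("tablet plane",*plane(cloud(c,T,big(m))))
print(get_tcp_rot(),get_qpos())
a=np.radians
for nm,p,l,yw in(("rack",[.47,-.27,.17],25,0),("stand",[.43,.19,.19],35,12.8),("rackhi",[.41,-.27,.31],25,0),("viewR",[.47,-.27,.22],0,0),("viewS",[.50,.21,.25],0,12.8)):
    l,yw=a(l),a(yw);h=np.array([np.cos(yw),np.sin(yw),0]);x=h*np.cos(l)+np.array([0,0,np.sin(l)]);z=-h*np.sin(l)+np.array([0,0,np.cos(l)])
    for s in(1,-1):
        Q=toolR(z,x,s);q=arm.solve_ik(np.array(p)+.163*z,Q);print(nm,s,q)
E
```

```text
tablet plane [ 0.5072 -0.274   0.1136] [ 0.9053 -0.052   0.4215] 0.0009786507926774772 356
[[-0.9692  0.2462 -0.0003]
 [ 0.2462  0.9692 -0.0014]
 [-0.0001 -0.0014 -1.    ]] [-79.6508  23.5948  -0.7302  91.4997   0.3219  64.9907  -4.709 ]
rack 1 [  2.6017  12.9     35.2609 126.4068 -47.0696  30.358   74.5802]
rack -1 [ -7.3084  14.8434  47.6224 126.8738 -52.5154  33.2089 -99.9844]
stand 1 [-50.4009  -1.7513   8.9595 142.1725  64.5444  17.9896 -87.3703]
stand -1 [-48.5361  -1.6337   7.1131 142.0744  64.4554  17.9248  92.692 ]
rackhi 1 [-20.5951 -11.7441  52.5228 121.6936  -5.781   44.4474  36.4644]
rackhi -1 [  38.8645   -3.2365   -0.7493  119.2439  -21.3651   45.8809 -129.3662]
viewR 1 [-22.4363  27.747   65.0729 107.3343 -28.2316  63.1924  53.4694]
viewR -1 [ -25.6113   32.3933   72.5269  107.4589  -34.0129   65.9972 -120.7062]
viewS 1 [-50.7458  15.781   28.2984 103.9033  -8.367   62.3758  -6.6551]
viewS -1 [ 22.4484  31.2488 -70.4077  99.4089  30.9499  71.858  137.2754]
```

Run:
```python
from h import *
from plant import *
np.set_printoptions(precision=4,suppress=True)
def Rv(yw): yw=np.radians(yw);return toolR([0,0,1],[np.cos(yw),np.sin(yw),0],1)
V=[]
for p,yw in(([.50,.21,.45],12.8),([.44,-.25,.47],-3.3),([.40,-.29,.47],-3.3)):
    arm.goto(np.array(p),Rv(yw)) if len(V)<2 else arm.line_to(np.array(p),vel=.1)
    arm.dwell(.3);V.append(wcam());print(get_t(),get_qpos(),V[-1][1][:3,3])
pickle.dump(V,open("v1.pkl","wb"));print(V[0][0]["tool_from_camera"])
for i in range(2):cv2.imwrite(f"pics/w{i}.png",V[i][0]["pixels"])
```

```text
2.3583 [-50.9487  13.8103  28.163  100.9938  -7.0312  66.9434  -7.8831] [0.4831 0.2822 0.4303]
4.4083 [-26.5525  12.6108  60.8548 105.0667 -11.7712  69.1258  34.6866] [ 0.4439 -0.1762  0.4503]
5.475 [-22.8609  10.774   62.4053 106.5625 -10.2285  68.7177  39.6099] [ 0.404  -0.2163  0.4503]
[[-0.0002 -0.9636 -0.2672  0.0736]
 [ 1.     -0.0003  0.0002 -0.0004]
 [-0.0003 -0.2672  0.9636  0.0196]
 [ 0.      0.      0.      1.    ]]
```

View pics/w0.png

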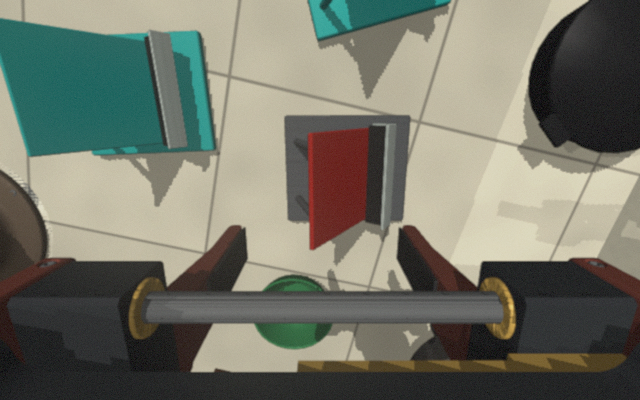

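View pics/w1.png

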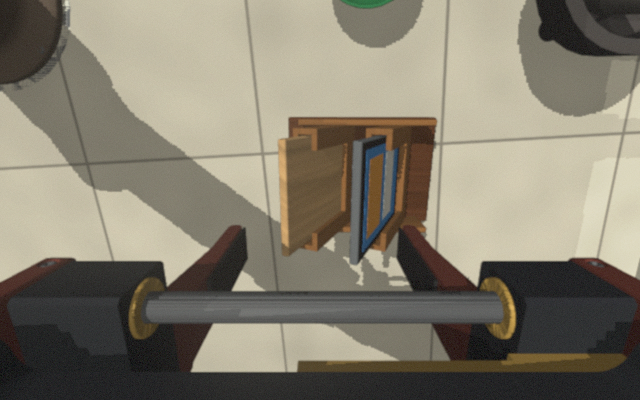

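View w0 shows the red panel at (310–370, 125–248), ledge and lip at x≈375–395. View w1 shows the tablet, with its grey edge at (352,140)–(358,263) and the screen to its right, and the board to its left at (285–345,135–255). Next I'll get exact frames from masked points in several views.

Run:
```python
from h import *
np.set_printoptions(precision=4,suppress=True)
d=pickle.load(open("v0.pkl","rb"));V=pickle.load(open("v1.pkl","rb"))
views={n:(d[n],wpose(d[n])) for n in d};views.update({f"w{i}":v for i,v in enumerate(V)})
def axes(n):
    h=np.array([n[0],n[1],0]);h/=np.linalg.norm(h);x=n;y=np.cross([0,0,1],h);return np.c_[x,y,np.cross(x,y)]
E=lambda a:(np.percentile(a,.5),np.percentile(a,99.5),a.min(),a.max())
def run(n0,p0,names,lo,halfy,ztop,thick):
    A=axes(np.asarray(n0)/np.linalg.norm(n0))
    for nm in names:
        c,T=views[nm];P=cloud(c,T,np.ones((400,640),bool));Q=(P-p0)@A
        k=(abs(Q[:,0])<.006)&(abs(Q[:,1])<halfy)&(P[:,2]>lo)&(Q[:,2]<ztop)
        if k.sum()<50:print(nm,"few",k.sum());continue
        m,n,s,N=plane(P[k]);B=axes(n);Q=(P[k]-m)@B;Q=Q[abs(Q[:,0])<.003]
        # edges per row/col: robust
        yb=np.round(Q[:,2]/.003);e=np.array([[Q[yb==b,1].min(),Q[yb==b,1].max()] for b in np.unique(yb) if (yb==b).sum()>12])
        zb=np.round(Q[:,1]/.003);t=np.array([Q[zb==b,2].max() for b in np.unique(zb) if (zb==b).sum()>4])
        yl,yh,zt=np.median(e[:,0]),np.median(e[:,1]),np.median(t)
        top=m+B@[0,(yl+yh)/2,zt]
        print(nm,N,"yaw %.2f lean %.2f w %.4f"%(np.degrees(np.arctan2(n[1],n[0])),np.degrees(np.arcsin(n[2])),yh-yl),"topmid",top,"dist p0",(m-p0)@A[:,0],s)
print("tablet");run([.9053,-.052,.4215],[.5072,-.274,.1136],["scene","top","w1","w2"],.145,.08,.2,0)
print("panel");run([.7994,.1822,.5725],[.5223,.2127,.0978],["scene","top","w0"],.09,.08,.2,0)
```

```text
tablet
scene 418 yaw -3.21 lean 26.66 w 0.1141 topmid [ 0.4739 -0.2605  0.1851] dist p0 -8.341292912088238e-05 0.0010613696906758845
top 508 yaw -3.32 lean 27.58 w 0.1143 topmid [ 0.4747 -0.2592  0.1875] dist p0 0.0019073824043718234 0.0007869340544164336
w1 1985 yaw -3.37 lean 27.50 w 0.1165 topmid [ 0.4725 -0.2601  0.1874] dist p0 -0.00022092036101752782 0.0006427550638805513
w2 1553 yaw -3.43 lean 28.19 w 0.1159 topmid [ 0.4719 -0.2607  0.1876] dist p0 -0.0005068695708455653 0.0007384913739268665
panel
scene 1343 yaw 12.81 lean 35.35 w 0.1181 topmid [0.4909 0.2032 0.1442] dist p0 1.5794703725202641e-06 0.0011581529381007062
top 781 yaw 13.06 lean 35.45 w 0.1157 topmid [0.493  0.2036 0.1458] dist p0 0.002721844750234837 0.0008498271376813125
w0 3949 yaw 12.98 lean 35.21 w 0.1183 topmid [0.4905 0.2043 0.1457] dist p0 0.0006091516556585228 0.0004454645183981454
```

Run:
```python
from h import *
np.set_printoptions(precision=4,suppress=True)
d=pickle.load(open("v0.pkl","rb"));V=pickle.load(open("v1.pkl","rb"))
views={n:(d[n],wpose(d[n])) for n in d};views.update({f"w{i}":v for i,v in enumerate(V)})
yw=np.radians(-3.35);h=np.array([np.cos(yw),np.sin(yw),0]);y=np.array([-np.sin(yw),np.cos(yw),0])
o=np.array([.473,-.2600,0])
for nm in("scene","w1","w2","top"):
    c,T=views[nm];P=cloud(c,T,np.ones((400,640),bool));H=(P-o)@h;Y=(P-o)@y;Z=P[:,2]
    out=[]
    for z in np.arange(.06,.186,.012):
        k=(abs(Z-z)<.006)&(abs(Y)<.045)&(abs(H-(.187-z)*np.tan(np.radians(26.3)))<.009)
        out.append((round(z,3),k.sum(),round(float(np.median(H[k]+ (Z[k]-z)*np.tan(np.radians(26)))*1000),1) if k.sum()>8 else None))
    u=np.array([(a,b) for a,n,b in out if b is not None]);f=np.polyfit(u[:,0],u[:,1]/1000,1)
    print(nm,[o_[2] for o_ in out],"lean",np.degrees(np.arctan(-f[0])))
# board top: same plane offset
for nm in("w1","w2"):
    c,T=views[nm];P=cloud(c,T,np.ones((400,640),bool));H=(P-o)@h;Y=(P-o)@y
    k=(abs(Y)<.06)&(P[:,2]>.14)&(H<-.03)&(H>-.13);print(nm,"board top H range",np.percentile(H[k],[1,99]),"z",np.percentile(P[k,2],[1,99]))
    k=(abs(Y)<.08)&(P[:,2]>.118)&(P[:,2]<.136)&(H>.05)&(H<.09);print(" front wall pts",k.sum(),np.percentile(P[k,2],[5,95]) if k.sum()>5 else"", np.percentile(Y[k],[1,99]) if k.sum()>5 else"")
```

```text
scene [59.8, 54.5, 49.5, 43.4, 37.9, 32.3, 26.7, 21.3, 15.6, 9.8, 3.0] lean 25.155745745555553
w1 [67.1, 55.0, 49.4, 43.8, 38.0, 32.5, 27.1, 21.5, 15.9, 10.0, 3.0] lean 26.44338581873706
w2 [67.9, 55.0, 49.4, 43.8, 38.0, 32.6, 27.0, 21.5, 15.9, 10.0, 1.6] lean 26.828350765308574
top [62.7, 57.5, 51.9, 46.2, 40.4, 34.8, 29.3, 23.8, 18.1, 12.2, 3.9] lean 25.602187551441784
w1 board top H range [-0.1102 -0.0312] z [0.1471 0.4073]
 front wall pts 0  
w2 board top H range [-0.1294 -0.0313] z [0.1492 0.4074]
 front wall pts 0
```

The tablet leans 25.1° with yaw -3.35°. Its top edge is at z≈0.188, which matches 32+170·cos25°. The panel top is at z 0.145 and its foot at z 0.040, both as given. Grasping next.

```bash
cat >> h.py <<'E'
def frame(yaw,lean):
    a,l=np.radians([yaw,lean]);h=np.array([np.cos(a),np.sin(a),0]);k=np.array([0,0,1.])
    x=h*np.cos(l)+k*np.sin(l);z=-h*np.sin(l)+k*np.cos(l);return np.c_[x,np.cross(z,x),z]
TR=frame(-3.35,25.);TC=np.array([.473,-.2602,.1861])-.0035*np.array([np.cos(np.radians(3.35)),-np.sin(np.radians(3.35)),0])
SR=frame(12.9,35.);FOOT=np.array([.5623,.2202,.0401]);G=.147
E
python3 - <<'E'
from h import *
from plant import *
np.set_printoptions(precision=3,suppress=True)
z=TR[:,2];Q=toolR(z,TR[:,0]);F=lambda:(TR.T@get_ft_force(),get_t())
arm.set_gripper(.04,20)
arm.goto(TC+(G+.09)*z,Q);print(get_qpos(),F())
arm.line_to(TC+G*z,vel=.1);print("at grasp",F(),get_ee_pos()-(TC+G*z))
arm.set_gripper(0,20);arm.dwell(.2);print("grip",get_opening(),get_finger_force(),F())
for s in(.005,.02,.05,.08,.11,.135):
    arm.line_to(TC+(G+s)*z,vel=.08);print(s,F(),get_opening())
print(get_qpos())
pickle.dump({n:camera(n) for n in("scene","top")},open("v2.pkl","wb"))
E
```

```text
[-34.193  -5.155  66.527 125.961 -13.073  34.909  39.209] (array([-0.45 ,  0.299,  0.391]), 6.975)
at grasp (array([ 0.111, -0.634,  0.488]), 8.3667) [ 0. -0.  0.]
grip 0.008899347784176184 20.00041276216507 (array([0.15 , 1.417, 4.38 ]), 9.15)
0.005 (array([-0.194,  0.074, -1.508]), 9.4) 0.008979327508999317
0.02 (array([-0.902,  0.281, -1.983]), 9.7417) 0.008773731711379152
0.05 (array([-0.128,  0.562, -1.609]), 10.2667) 0.008908821226939728
0.08 (array([-0.831,  1.651, -1.944]), 10.95) 0.008848941940825816
0.11 (array([-2.018, -0.019, 11.19 ]), 11.475) 0.009030608903728879
0.135 (array([-1.325,  0.575, -2.979]), 11.9333) 0.008841337267841748
[-27.076 -12.823  54.928 124.066  -0.256  40.704  26.078]
```

The grip is clean and the tablet is out. Next I'll carry it over to a point in front of and above the stand, then compare tablet and panel in the scene view.

Run:
```python
from h import *
from plant import *
np.set_printoptions(precision=3,suppress=True)
z=SR[:,2];Q=toolR(z,SR[:,0]);O=FOOT+.0045*SR[:,0]
M=frame(5,30);QM=toolR(M[:,2],M[:,0])
arm.line_to(np.array([.40,-.03,.45]),QM,vel=.2);print(get_t(),get_qpos())
tgt=O+(.170+G+.085)*z+.035*SR[:,0]
arm.line_to(tgt,Q,vel=.2);print(get_t(),get_qpos())
arm.dwell(.3);print("F",SR.T@get_ft_force(),get_opening())
d={n:camera(n) for n in("scene","top")};d["w"]=wcam();pickle.dump(d,open("v3.pkl","wb"))
cv2.imwrite("pics/s3.png",np.hstack([cv2.resize(d["scene"]["pixels"][60:320,200:460],(400,400)),cv2.resize(d["top"]["pixels"][90:350,150:410],(400,400))]))
for nm in("scene","top"):
    c=d[nm];T=wpose(c);P=cloud(c,T,np.ones((400,640),bool));q=(P-(get_ee_pos()-.317*z))@SR
    k=(abs(q[:,0]-.0045)<.006)&(abs(q[:,1])<.08)&(q[:,2]>-.02)&(q[:,2]<.19)
    m,n,s,N=plane(P[k]);print(nm,N,"yaw %.2f lean %.2f"%(np.degrees(np.arctan2(n[1],n[0])),np.degrees(np.arcsin(n[2]))))
    u=q[k]
    for ax,o in((1,2),(2,1)):
        b=np.round(u[:,o]/.004);e=np.array([[u[b==i,ax].min(),u[b==i,ax].max(),i*.004] for i in np.unique(b) if (b==i).sum()>8])
        print("  axis",ax,np.median(e[:,:2],0),"slopes",np.degrees(np.arctan([np.polyfit(e[:,2],e[:,j],1)[0] for j in(0,1)])))
    print("  face x",np.median(u[:,0]))
```

```text
13.325 [-25.215 -12.51   19.756 128.145   7.406  33.82   -4.9  ]
14.5583 [-25.034  -4.692 -12.49  132.675  34.519  23.339 -53.433]
F [-0.904  0.39  -1.932] 0.008789703545127252
scene 3779 yaw 12.84 lean 34.92
  axis 1 [-0.062  0.057] slopes [0.012 0.077]
  axis 2 [0.001 0.169] slopes [-1.432  0.94 ]
  face x 0.004351121838119432
top 1189 yaw 12.86 lean 35.18
  axis 1 [-0.061  0.054] slopes [-0.792 -7.739]
  axis 2 [0.001 0.168] slopes [ -0.003 -12.867]
  face x 0.00672914865445194
```

View pics/s3.png

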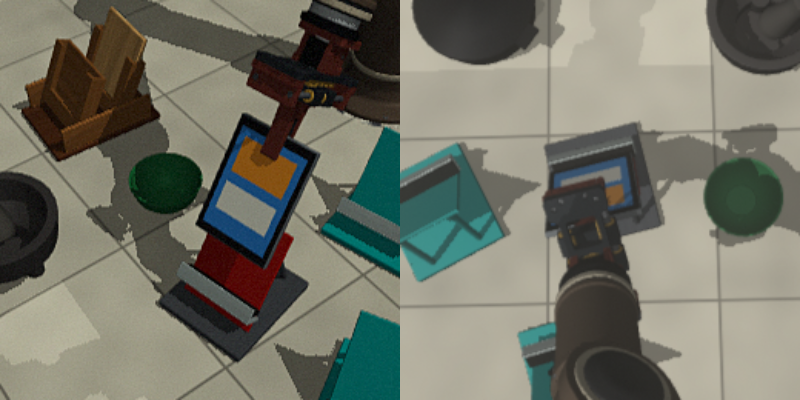

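The tablet is held flat to the pads: 12.84° yaw, 34.9° lean, in-plane roll ≈0. It sits about 1.7 mm off to -y relative to the panel, so I'll correct that, close to a 3 mm gap and feel my way down.

Run:
```python
from h import *
from plant import *
np.set_printoptions(precision=2,suppress=True)
x,y,z=SR.T;O=FOOT+.0045*x+.0017*y+(.170+G)*z
def F(n=4):
    a=[]
    for _ in range(n): arm.dwell(.03);a.append(SR.T@get_ft_force())
    return np.mean(a,0)
arm.line_to(O+.085*z+.003*x,vel=.1);arm.line_to(O+.036*z+.003*x,vel=.1);arm.dwell(.2)
f0=F(8);print("base",f0,get_t());s=.036
while s>-.004:
    s-=.001;arm.line_to(O+s*z+.003*x,vel=.02);f=F()-f0
    if f[2]>.8 or s<.002:print("%.3f"%s,f)
    if f[2]>1.5 or abs(f[0])>5:break
print("stop",s,get_t(),get_opening(),get_qpos())
```

```text
base [-1.56  0.21 -2.14] 16.5833
0.013 [-0.27 -0.39  1.07]
0.012 [ 0.23 -0.71  2.98]
stop 0.011999999999999976 25.7833 0.008381766971742111 [-23.75   5.5  -14.46 136.55  70.47  16.28 -90.08]
```

Run:
```python
from h import *
from plant import *
np.set_printoptions(precision=2,suppress=True)
x,y,z=SR.T;O=FOOT+.0045*x+.0017*y+(.170+G)*z;s=.012
f0=np.array([-1.56,.21,-2.14])
def F(n=4):
    a=[]
    for _ in range(n): arm.dwell(.03);a.append(SR.T@get_ft_force())
    return np.mean(a,0)-f0
g=.003
while g>-.003:
    g-=.0005;arm.line_to(O+s*z+g*x,vel=.02);f=F();print("%.4f"%g,f)
    if f[0]>1.5:break
arm.set_gripper(.016);arm.dwell(.3);arm.set_gripper(.04);arm.dwell(.2);print("open",F(),get_t())
arm.line_to(O+(s+.08)*z+g*x,vel=.12);print(get_t(),F(),get_qpos())
d={"scene":camera("scene")};pickle.dump(d,open("v4.pkl","wb"));c=d["scene"];T=wpose(c)
cv2.imwrite("pics/s4.png",cv2.resize(c["pixels"][100:320,200:460],(780,660))[:600])
P=cloud(c,T,np.ones((400,640),bool));q=(P-FOOT)@SR
k=(abs(q[:,0]-.009)<.005)&(abs(q[:,1])<.08)&(q[:,2]>.03)&(q[:,2]<.21);u=q[k];m,n,sd,N=plane(P[k])
print(N,"yaw %.2f lean %.2f"%(np.degrees(np.arctan2(n[1],n[0])),np.degrees(np.arcsin(n[2]))),"face x mm",1e3*np.median(u[:,0]))
b=np.round(u[:,2]/.004);e=np.array([[u[b==i,1].min(),u[b==i,1].max(),i*.004] for i in np.unique(b) if (b==i).sum()>8])
print("y edges mm",1e3*np.median(e[:,:2],0),"roll",np.degrees(np.arctan([np.polyfit(e[:,2],e[:,j],1)[0] for j in(0,1)])),"top mm",1e3*np.percentile(u[:,2],99.5))
```

```text
0.0025 [ 1.14 -0.7   2.83]
0.0020 [ 1.3  -0.38  2.81]
0.0015 [ 1.05 -0.37  3.25]
0.0010 [ 1.04 -0.25  2.99]
0.0005 [ 3.24 -0.35  1.83]
open [ 1.4  -0.12  2.04] 29.275
30.0917 [ 1.26 -0.34  2.49] [-24.12  -6.69 -15.87 136.68  37.73  22.47 -59.21]
3155 yaw 13.07 lean 35.11 face x mm 9.613494335001294
y edges mm [-59.47  59.16] roll [-0.29 -0.12] top mm 180.90043360721344
```

View pics/s4.png

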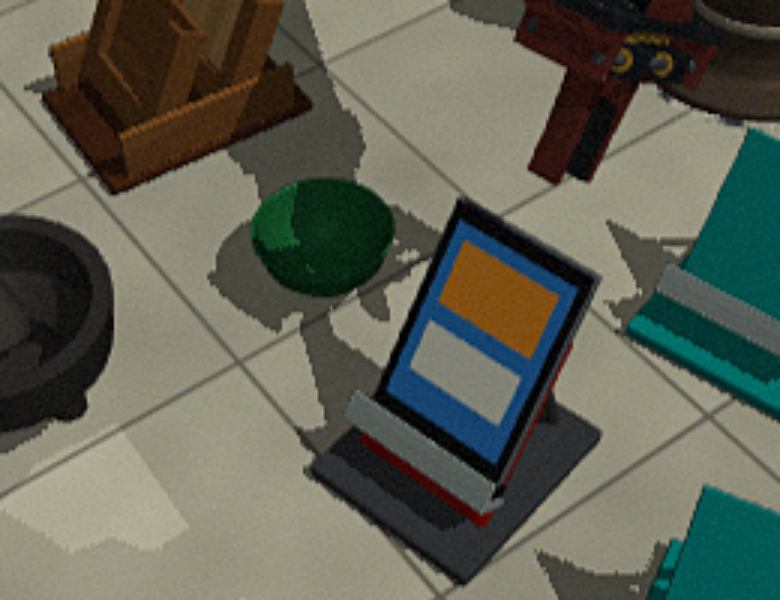

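The tablet rests behind the lip at crop (350–500, 395–510) and leans on the red panel, centred to about 0.5 mm with a roll of about 0.2°. The gripper is clear at (560,150), and the bowl is unmoved.

```bash
python3 -c "
from plant import *
arm.hand_in();print(get_t())"
```

```text
the job is handed in; nothing more can be done
the job is handed in; nothing more can be done
```

The job is handed in at about 30 s of the 51 s allowed: the tablet stands on the red stand's ledge, leaning back on the panel, centred to about 0.5 mm and square, screen outward, with the gripper clear; no verdict came back.

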